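# Close up the tamale steamer

## Task

With the fingertips only, gripping and lifting nothing, push the slotted rack fully home into the steel steamer, gently enough that the two ramekins riding on it stay standing. Then push the steamer's door fully shut, without force. Do not touch the ramekins, and leave the other things on the counter where they are.

Things in the scene. Friction and masses are not known exactly. Their poses are not given: they have to be found in the camera images.
- steamer: Steel steamer cabinet fixed to the counter, 260 deep (x) x 300 wide (y) x 154 mm high. Origin: centre of its underside, on the counter. Its -x is the open front, roughly toward the robot; z up. The rack slides out of the front; the door is hinged at the front's +y edge. The roof starts 17 mm behind the front, so fingers from above can push the rack home without meeting it.
- rack (a joint): How far the slotted rack stands out of the steamer toward its -x, in m: 0 is fully home, starts about 0.09 to 0.13, stop at 0.16. It slides with about 2 N of friction and stays where it is left. It weighs 0.5 kg.
- rack_rail (a point): Middle of the front face of the rack's top rail, axes as the steamer's: a flat bar 260 mm long (y), 34 mm high, 8 mm thick, upper edge 148 mm above the counter, three thin posts below it. Push this face toward +x. With the rack home it is at x = -0.128 in the steamer's frame (2 mm behind the front). The rack's floor is 44 mm above the counter.
- door (a joint): Angle of the steamer's door in rad: 0 is shut across the front, about 1.57 stands straight out toward the steamer's -x, larger is swung farther back to the outside (+y); starts 1.6 to 2.0, stop at 2.1. It opens clockwise seen from above. Stays where it is left; turning it takes about 0.1 N m. It weighs 0.4 kg.
- door_hinge (a point): A point on the door's vertical hinge axis, 128 mm above the counter, at x = -0.131, y = 0.15 in the steamer's frame. The door is a steel panel 300 mm wide and 12 mm thick, from 12 to 148 mm above the counter; its inner face lies on the hinge axis, so its outer face is 12 mm out from it.
- door_face (a point): Point on the door's outer face, 130 mm from the hinge along the door, 20 mm below its upper edge (128 mm above the counter). Axes turn with the door: -x points out of the outer face, -y runs from hinge to free edge. To shut the door push here toward this +x. An upright bar handle stands 35 mm off the outer face, 268 mm from the hinge.
- ramekin_a_mid (a point): Centre, half-way up, of a small white ceramic ramekin (62 mm across, 45 mm high, 0.17 kg), loose on the rack in the slot toward the steamer's +y. z is its upright axis.
- ramekin_b_mid (a point): The same for the like ramekin in the slot toward the steamer's -y.
- bowls: Bystander: stack of blue plastic bowls, 144 mm across, 84 mm high, some way off to the steamer's +y side. Origin: centre of the underside.
- cruet: Bystander: small glass cruet with a twist cap, 60 mm across, 150 mm high, beside the steamer on its -y side. Origin: centre of the underside.
- spoon_rest: Bystander: round blue ceramic spoon rest, 110 mm across, 18 mm high, on the steamer's -y side. Origin: centre of the underside.

How it is judged:
On the way, in this order (a step that is already met when the one before it is completed fails the run):
1. the rack is fully home while the door still stands open (value of joint rack below 0.006 m and value of joint door above 0.6 rad), for 0.2 s.
2. the door is shut (value of joint door below 0.05 rad), for 0.2 s.
At the end, for the whole second after the job is handed in: The rack is home within 8 mm, the door is shut within 0.05 rad, and both ramekins stand upright (within 0.15 rad) on the rack inside the steamer (value of joint rack below 0.008 m and value of joint door below 0.05 rad and x of ramekin_a_mid in the frame of steamer between -0.115 and 0.11 m and z of ramekin_a_mid in the frame of steamer between 0.055 and 0.08 m and angle between each of ramekin_a_mid, ramekin_b_mid's own z axis and vertical below 0.15 rad and x of ramekin_b_mid in the frame of steamer between -0.115 and 0.11 m and z of ramekin_b_mid in the frame of steamer between 0.055 and 0.08 m); the robot touches nothing.
It fails at once if the door is swung against the rack while the rack stands out (value of joint rack above 0.03 m and value of joint door below 1.2 rad).
It fails at once if a ramekin is touched by the robot, lifted or tipped (contact force between any of the fingers, the arm and ramekin_a above 1 N or contact force between any of the fingers, the arm and ramekin_b above 1 N or height (world z) of any of ramekin_a_mid, ramekin_b_mid above 0.085 m or angle between any of ramekin_a_mid, ramekin_b_mid's own z axis and vertical above 0.4 rad).
It fails at once if the rack's rail, the door or its handle is gripped between the fingers instead of pushed ((contact force between the fingers and rack above 25 N and x of the grasp point in the frame of rack_rail between -0.001 and 0.009 m and y of the grasp point in the frame of rack_rail between -0.13 and 0.13 m and z of the grasp point in the frame of rack_rail between -0.04 and 0.02 m) or (contact force between the fingers and door above 25 N and x of the grasp point in the frame of door_face between -0.001 and 0.013 m and y of the grasp point in the frame of door_face between -0.17 and 0.13 m and z of the grasp point in the frame of door_face between -0.12 and 0.022 m) or (contact force between the fingers and door above 25 N and x of the grasp point in the frame of door_face between -0.044 and -0.024 m and y of the grasp point in the frame of door_face between -0.15 and -0.126 m and z of the grasp point in the frame of door_face between -0.12 and 0.02 m)).
It fails at once if the rack or door is forced hard (over 50 N) (contact force between the fingers and rack above 50 N or contact force between the fingers and door above 50 N).
It fails at once if another thing on the counter is moved by more than 30 mm, lifted or tipped (distance of any of bowls, cruet, spoon_rest from where it was at the start of the episode above 0.03 m or angle between any of bowls, cruet, spoon_rest's own z axis and vertical above 0.4 rad).
It also fails if it takes over 56 s, if anything falls off the work surface, if the arm or the gripper's body presses on something with over 40 N, if the wrist force passes 120 N, or if a joint passes its speed limit or range.

## Robot

A 7-joint arm with a two-finger parallel gripper is mounted at the origin on the work surface. World frame = base frame: x ahead of the robot, y to its left, z up, the work surface at z = 0. Lengths are in m, angles in rad, forces in N, time in s.
With the tool pointing down it reaches from about 0.4 to 0.875 m from the base axis. Payload 6.5 kg.
Tool frame: the origin (TCP) lies on the centre line of the jaws, within the pads' length; the fingertips stand 8 mm ahead of it and the grasp point (between the pads) lies 11 mm behind it; y points along the fingers, z is the direction in which the jaws open and shut, and the axes are right-handed (so a half turn about y gives the same grasp; the last joint's range is limited). The gripper opens to 88 mm and grips with 3 to 60 N. Pads are 18 mm wide; open, the fingers measure 123 mm over their backs; the gripper's body (75 mm by 187 mm) begins 45 mm behind the grasp point.
Start: joints at [-1.233, 0.536, -0.004, 1.538, 0.003, 1.067, -0.071], TCP at [0.255, 0.598, 0.247] pointing down, gripper open.
Joint ranges: [-2.7, 2.7], [-0.37, 2.16], [-1.27, 1.26], [0.24, 2.4], [-1.31, 4.45], [0.19, 1.91], [-2.76, 2.76]. Speed limits (rad/s): [2.39, 2.39, 3.14, 3.14, 3.14, 3.14, 3.14].

## Interface

Orientations are given as a unit quaternion [x, y, z, w].
In Python, from cell import robot gives the robot as it stands. The module is installed in compiled form; this text tells all that it offers.
- The arm moves only by the tool jog_arm, never from a script. Its argument "steps" is a list of rows, each an object of numbers: "dx", "dy", "dz": the shift along the tool's x, y, z in units of 60 mm (1.0 is 60 mm); "ax", "ay", "az": the turn, a rotation vector about the tool's x, y, z in rad; "hand": the finger opening in mm, from 0 to 88.1. In form: [{"dx": .., "dy": .., "dz": .., "ax": .., "ay": .., "az": .., "hand": ..}, ...]. A call has 1 to 20 rows; each row is the pose to reach, as a shift and turn from the pose commanded when the call began, along the tool's axes at that moment; what a row does not reach only later rows make up. A row lasts 1/8 s, in which the tool goes at most 62.5 mm and 10.7 degrees, less where a joint would pass 70% of its speed; a pose out of reach is approached as far as the arm can. A call with a gripper value outside its range is refused whole. The fingers move at their own pace and stop on an object; "squeeze" is the grip in N (left out, the last holds). Time passes only in rows, so rows that repeat a pose let the fingers close. It gives the time, the measured TCP pose, the force and the opening at its end, in the units of the state.
- robot.state(): the state, without advancing time (a new reading comes with each control period).
- robot.get_image(name): name is "side" or "top" or "wrist"; returns a dict with "color" (400x640x3 uint8, red, green, blue), "range_z" (400x640 float32, m along the optical axis (not along the pixel's ray), 0 where there is no reading), "camera_matrix" (3x3 intrinsics, pixels), "R" (3x3) and "t" (3): a world point X has camera coordinates R X + t; the wrist camera has in their place "hand_eye" (4x4, takes a point from camera to tool coordinates, whose origin is the TCP and whose axes are the tool frame's). Camera axes: x right, y down, z forward; pixel columns grow to the right and rows downward; lengths in m; the calibration is good to about 2 mm. A picture is of the moment at which its call begins: read the wrist's pose just before it.
- robot.hand_in(): hands the job in, once; it reports no verdict.
The state is a dict: "clock": time; "qpos": joint angles; "qd": joint speeds; "joint_torque": joint torques, N m; "tcp_pos": TCP position; "orientation": TCP orientation; "contact_force": force on the tool from outside, world axes, zero at the start; "moment": the same for the moment, N m; "grip_width": finger opening in m.
Only numpy, scipy, OpenCV 4.12 (cv2) and the standard library are available. Lean on these libraries where they do the work, as an engineer would, in place of code of your own. Each camera call takes 0.05 s, during which the arm holds its last target.

## Working session

There is one attempt and no reset: what is moved stays moved. The work goes in short steps, Python scripts to look and compute and a tool call to move; the robot and the scene stay as the last step left them, time stands still between calls to the robot, and variables do not carry over. Pictures are saved under pics/ and viewed, and the job is handed in when it is done.

Besides the shell and the picture viewer there is one more tool, called after "Emit:" by a JSON object that holds its "api" and its "payload". jog_arm: Moves the arm, as the interface text tells. Its arguments: {"type":"object","properties":{"steps":{"type":"array","items":{"type":"object","properties":{"dx":{"type":"number"},"dy":{"type":"number"},"dz":{"type":"number"},"ax":{"type":"number"},"ay":{"type":"number"},"az":{"type":"number"},"hand":{"type":"number"}}}},"squeeze":{"type":"number"}},"required":["steps"]}

```bash
mkdir -p pics
python3 - <<'E'
from cell import robot
import cv2,numpy as np
s=robot.state();print(s)
for n in ("side","top"):
    d=robot.get_image(n);cv2.imwrite(f"pics/{n}0.png",d["color"][:,:,::-1]);np.savez(f"{n}0.npz",**d)
    print(n,d["camera_matrix"],d["R"],d["t"])
E
```

```text
{'clock': 0.0, 'qpos': array([-1.23322519,  0.53714337, -0.00442119,  1.53884679,  0.00261605,
        1.06729917, -0.07121402]), 'qd': array([-6.27562063e-04, -2.04690596e-03,  4.43874521e-05, -1.08064146e-03,
       -5.49449573e-04, -3.08323825e-03, -2.03406544e-03]), 'joint_torque': array([-4.38502402e-04, -5.70998454e+01,  9.90648083e-01, -2.51599574e+01,
       -5.63053263e-02,  1.78244401e-02,  1.47449477e-04]), 'tcp_pos': array([0.25517443, 0.59717696, 0.24586427]), 'orientation': array([ 0.69334294, -0.14183772,  0.1417009 , -0.69215495]), 'contact_force': array([0.27342356, 0.28980859, 0.69657201]), 'moment': array([-0.03051995,  0.01224035, -0.02464904]), 'grip_width': 0.08837476409156438}
side [[393.86117627   0.         319.88006342]
 [  0.         393.86117627 207.35010939]
 [  0.           0.           1.        ]] [[ 0.9600698  -0.27947102  0.01272476]
 [-0.20868137 -0.74569608 -0.63276333]
 [ 0.18632782  0.60484155 -0.77424069]] [-0.60854877  0.18161229  1.07870622]
top [[392.12407108   0.         311.6187612 ]
 [  0.         392.12407108 199.82058867]
 [  0.           0.           1.        ]] [[-0.02287468 -0.999677    0.01107484]
 [-0.99624593  0.02186824 -0.08376059]
 [ 0.08349135 -0.01294926 -0.99642436]] [0.0201766  0.62888426 1.17338883]
```

View pics/side0.png

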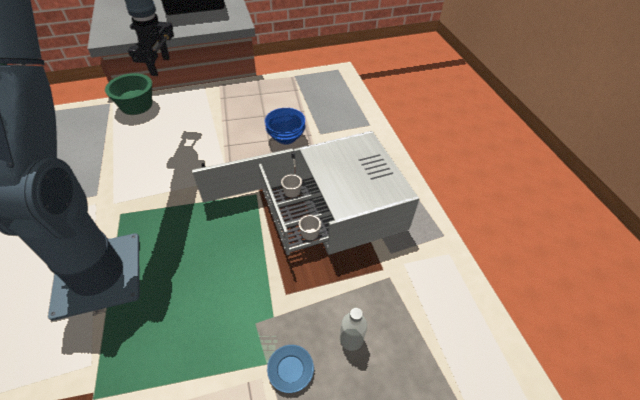

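View pics/top0.png

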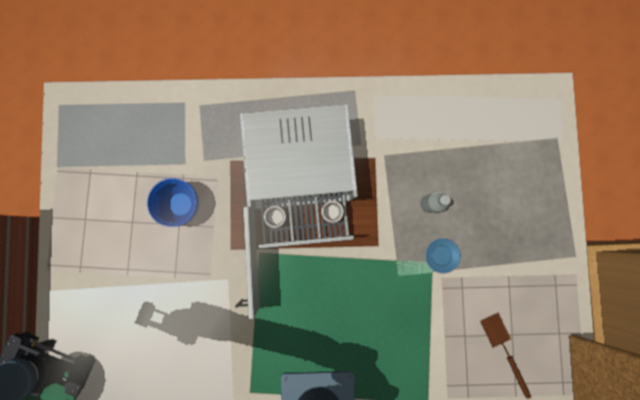

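The top picture shows the roof at about (242–355, 105–198), the rail along (260,245)–(352,237), the door edge-on from (247,207) to (252,318), and the ramekins at (274,216) and (333,211). The bowls are at (173,202), the cruet at (437,202) and the spoon rest at (443,255). Next I'll fit the geometry.

```bash
cat > h.py <<'E'
import numpy as np,cv2
def cloud(d):
    K=d["camera_matrix"];z=d["range_z"];v,u=np.mgrid[:400,:640]
    P=np.stack([(u-K[0,2])/K[0,0]*z,(v-K[1,2])/K[1,1]*z,z],-1)
    W=(P-d["t"])@d["R"]
    W[z<=0]=np.nan
    return W
E
python3 - <<'E'
from h import *
for n in("top","side"):
    d=np.load(n+"0.npz");W=cloud(d)
    z=W[...,2]
    if n=="top":
        box=np.zeros((400,640),bool);box[95:325,235:365]=1
        roof=box&(z>.143)&(z<.165); roof[202:]=0
        pts=W[roof];r=cv2.minAreaRect(pts[:,:2].astype(np.float32));print("roof",len(pts),np.median(pts[:,2]),r,cv2.boxPoints(r))
        rail=box&(z>.125)&(z<.16);rail[:228]=0;rail[:,:257]=0
        p=W[rail];print("rail",len(p),np.median(p[:,2]));
        r=cv2.minAreaRect(p[:,:2].astype(np.float32));print(cv2.boxPoints(r))
        door=box&(z>.13)&(z<.16);door[:212]=0;door[:,257:]=0
        p=W[door];print("door",len(p),np.median(p[:,2]));r=cv2.minAreaRect(p[:,:2].astype(np.float32));print(cv2.boxPoints(r))
        for nm,(u0,u1,v0,v1) in dict(ra=(262,287,203,230),rb=(321,346,198,224)).items():
            q=W[v0:v1,u0:u1].reshape(-1,3);q=q[(q[:,2]>.08)&(q[:,2]<.1)];print(nm,len(q),(q.min(0)+q.max(0))/2)
    # topdown raster print
    m=(z>.125)&(z<.17)&(W[...,0]>.2)&(W[...,0]<.95)&(abs(W[...,1])<.4)
    img=np.zeros((600,700,3),np.uint8)
    q=W[m];zz=q[:,2]
    uu=(350-(q[:,1]-.1)*1000).astype(int);vv=(600-(q[:,0]-.3)*1000).astype(int)
    ok=(uu>=0)&(uu<700)&(vv>=0)&(vv<600)
    img[vv[ok],uu[ok]]=255
    cv2.imwrite(f"pics/r_{n}.png",img)
E
```

```text
roof 9427 0.15387920628241436 ((0.7472630739212036, 0.04390396177768707), (0.2599025368690491, 0.3014468550682068), 3.7710084915161133) [[ 0.60768026  0.18575428]
 [ 0.6275061  -0.1150399 ]
 [ 0.8868459  -0.09794636]
 [ 0.8670201   0.20284782]]
rail 293 0.14719730442765924
[[ 0.49300662  0.15339111]
 [ 0.51166064 -0.10303114]
 [ 0.51981497 -0.10243793]
 [ 0.5011609   0.15398431]]
door 552 0.14677855310818858
[[0.30476213 0.221918  ]
 [0.30638134 0.17213295]
 [0.59023404 0.18136488]
 [0.5886148  0.23114993]]
ra 104 [0.57970711 0.11668935 0.08752214]
rb 105 [ 0.59031984 -0.05156752  0.08701537]
```

```bash
cat >> h.py <<'E'
from scipy.spatial.transform import Rotation as Rn
def rel(st,p,q=None):
    R=Rn.from_quat(st["orientation"]).as_matrix()
    return R.T@(np.asarray(p)-st["tcp_pos"])/.06
E
python3 - <<'E'
from h import *
from cell import robot
s=robot.state();R=Rn.from_quat(s["orientation"]);print(R.as_matrix().round(3))
z=R.as_matrix()[:,2]
print("z yaw",np.arctan2(z[1],z[0]))
ys=.068
for a in (np.pi/2+ys,-np.pi/2+ys):
    zc=np.array([np.cos(a),np.sin(a),0]);y=np.array([0,0,-1]);x=np.cross(y,zc)
    T=np.stack([x,y,zc],1);print(a,(R.inv()*Rn.from_matrix(T)).as_rotvec())
    print(rel(s,[.455,.025,.24]))
d=np.load("top0.npz");W=cloud(d);z=W[...,2]
m=(z>.13)&(z<.16);m[:212]=0;m[325:]=0;m[:,:235]=0;m[:,257:]=0
p=W[m]
for x0 in np.arange(.3,.6,.02):
    q=p[(p[:,0]>x0)&(p[:,0]<x0+.02)]
    print(round(x0,2),len(q),q[:,1].min().round(4),q[:,1].max().round(4),np.median(q[:,1]).round(4))
E
```

```text
[[ 0.92  -0.     0.393]
 [-0.393 -0.001  0.92 ]
 [ 0.    -1.    -0.001]]
z yaw 1.16704886112779
1.6387963267948966 [ 1.46255775e-03 -4.71747272e-01 -1.95322467e-04]
[ 6.80871851  0.11108279 -7.46258094]
-1.5027963267948965 [2.65686015e-04 2.66984467e+00 1.98943391e-03]
[ 6.80871851  0.11108279 -7.46258094]
0.3 26 0.1722 0.1831 0.177
0.32 45 0.173 0.2229 0.1774
0.34 35 0.1742 0.1856 0.1796
0.36 39 0.1746 0.1848 0.1792
0.38 38 0.1752 0.1874 0.1802
0.4 40 0.1763 0.1871 0.1813
0.42 36 0.1766 0.1869 0.1813
0.44 44 0.1773 0.1898 0.1837
0.46 35 0.1784 0.1896 0.1835
0.48 40 0.1789 0.1922 0.1836
0.5 40 0.1798 0.1921 0.1844
0.52 35 0.1808 0.1915 0.1859
0.54 41 0.1815 0.1936 0.1857
0.56 38 0.1818 0.1943 0.1881
0.58 20 0.1827 0.194 0.1877
```

View pics/r_top.png

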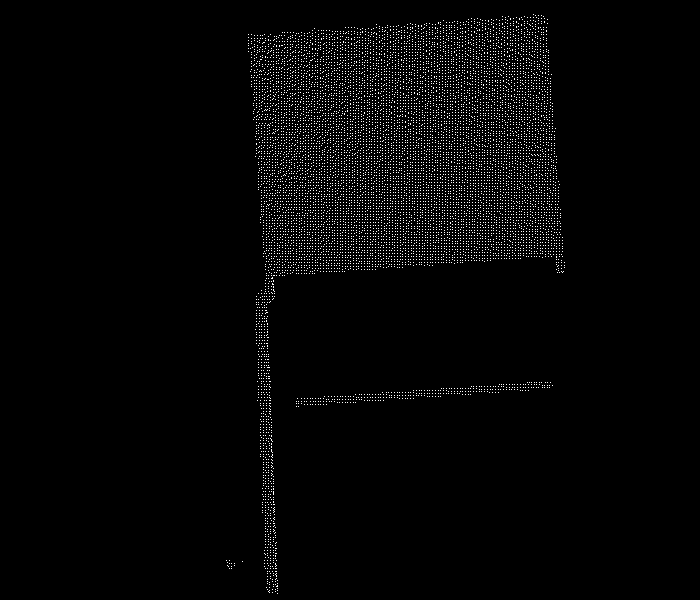

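The steamer's yaw is about 0.068, its rack stands out about 0.118 m and the door is at about 1.60 rad. I'll move to a point above and in front of the rail with the fingers closed.

Emit:
{"api": "jog_arm", "payload": {"steps": [{"dx": 0.34, "dz": -0.37, "ay": -0.03, "hand": 0}, {"dx": 0.95, "dz": -1.04, "ay": -0.07, "hand": 0}, {"dx": 1.57, "dz": -1.72, "ay": -0.11, "hand": 0}, {"dx": 2.18, "dz": -2.39, "ay": -0.15, "hand": 0}, {"dx": 2.79, "dz": -3.06, "ay": -0.2, "hand": 0}, {"dx": 3.4, "dz": -3.73, "ay": -0.24, "hand": 0}, {"dx": 4.0, "dz": -4.4, "ay": -0.28, "hand": 0}, {"dx": 4.63, "dz": -5.07, "ay": -0.32, "hand": 0}, {"dx": 5.24, "dz": -5.75, "ay": -0.36, "hand": 0}, {"dx": 5.85, "dz": -6.42, "ay": -0.4, "hand": 0}, {"dx": 6.4, "dz": -7.0, "ay": -0.44, "hand": 0}, {"dx": 6.7, "dz": -7.35, "ay": -0.46, "hand": 0}, {"dx": 6.81, "dz": -7.46, "dy": 0.1, "ay": -0.472, "hand": 0}, {"dx": 6.81, "dz": -7.46, "dy": 0.1, "ay": -0.472, "hand": 0}], "squeeze": 5}}

```text
invalid input
```

Emit:
{"api": "jog_arm", "payload": {"steps": [{"dx": 0.34, "dy": 0.0, "dz": -0.37, "ax": 0.0, "ay": -0.03, "az": 0.0, "hand": 0.0}, {"dx": 0.95, "dy": 0.0, "dz": -1.04, "ax": 0.0, "ay": -0.07, "az": 0.0, "hand": 0.0}]}}

```text
clock: 0.35
tcp_pos: [0.2823, 0.5182, 0.246]
orientation: [-0.698, 0.116, -0.116, 0.698]
contact_force: [1.2, -0.7, 0.4]
grip_width: 0.0703
```

```bash
cat >> h.py <<'E'
def go(p,a=np.pi/2+.068):
    from cell import robot
    s=robot.state();R=Rn.from_quat(s["orientation"])
    zc=np.array([np.cos(a),np.sin(a),0]);y=np.array([0,0,-1]);x=np.cross(y,zc)
    print("clk",s["clock"],"tcp",s["tcp_pos"].round(4),"F",s["contact_force"].round(2),"grip",s["grip_width"])
    print("d",rel(s,p).round(3),"rv",(R.inv()*Rn.from_matrix(np.stack([x,y,zc],1))).as_rotvec().round(4))
E
python3 -c "
from h import *
go([.455,.025,.24])"
```

```text
clk 0.35 tcp [0.2823 0.5182 0.246 ] F [ 1.16 -0.69  0.43] grip 0.07025494401275185
d [ 5.383  0.097 -6.847] rv [-1.000e-04 -3.974e-01 -7.000e-04]
```

Emit:
{"api": "jog_arm", "payload": {"steps": [{"dx": 0.54, "dy": 0, "dz": -0.68, "ax": 0, "ay": -0.04, "az": 0, "hand": 0}, {"dx": 1.08, "dy": 0, "dz": -1.37, "ax": 0, "ay": -0.08, "az": 0, "hand": 0}, {"dx": 1.62, "dy": 0, "dz": -2.05, "ax": 0, "ay": -0.12, "az": 0, "hand": 0}, {"dx": 2.15, "dy": 0, "dz": -2.74, "ax": 0, "ay": -0.16, "az": 0, "hand": 0}, {"dx": 2.69, "dy": 0, "dz": -3.42, "ax": 0, "ay": -0.2, "az": 0, "hand": 0}, {"dx": 3.23, "dy": 0, "dz": -4.1, "ax": 0, "ay": -0.24, "az": 0, "hand": 0}, {"dx": 3.77, "dy": 0, "dz": -4.8, "ax": 0, "ay": -0.28, "az": 0, "hand": 0}, {"dx": 4.3, "dy": 0, "dz": -5.48, "ax": 0, "ay": -0.32, "az": 0, "hand": 0}, {"dx": 4.84, "dy": 0.1, "dz": -6.16, "ax": 0, "ay": -0.36, "az": 0, "hand": 0}, {"dx": 5.2, "dy": 0.1, "dz": -6.6, "ax": 0, "ay": -0.385, "az": 0, "hand": 0}, {"dx": 5.38, "dy": 0.1, "dz": -6.85, "ax": 0, "ay": -0.397, "az": 0, "hand": 0}, {"dx": 5.38, "dy": 0.1, "dz": -6.85, "ax": 0, "ay": -0.397, "az": 0, "hand": 0}]}}

```text
clock: 1.85
tcp_pos: [0.4536, 0.0227, 0.2405]
orientation: [0.707, 0.021, -0.021, -0.707]
contact_force: [0.6, 0.3, -0.8]
grip_width: 0.0007
```

Run:
```python
from h import *
from cell import robot
for n in ("side","wrist"):
    d=robot.get_image(n);cv2.imwrite(f"pics/{n}1.png",d["color"][:,:,::-1]);np.savez(n+"1.npz",**d)
go([.455,.025,.133]);print(robot.state()["qpos"])
```

```text
clk 1.95 tcp [0.4533 0.0246 0.2406] F [-0.06 -0.47 -0.1 ] grip 0.00035723451791444983
d [0.03  1.793 0.003] rv [-0.0004 -0.0045 -0.0005]
[-0.33458686  0.20901774  0.20680752  2.05165206 -0.05552345  0.88648385
  1.53723264]
```

View pics/wrist1.png

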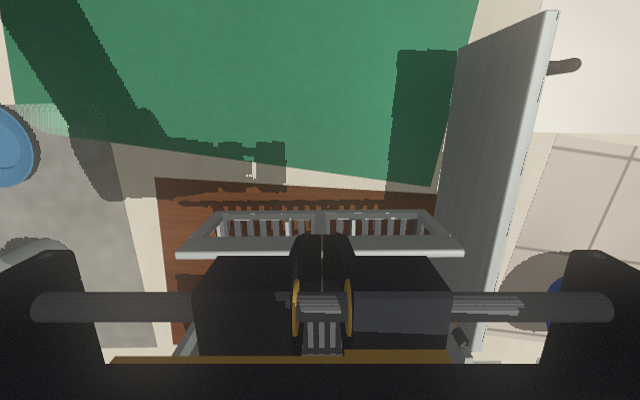

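View pics/side1.png

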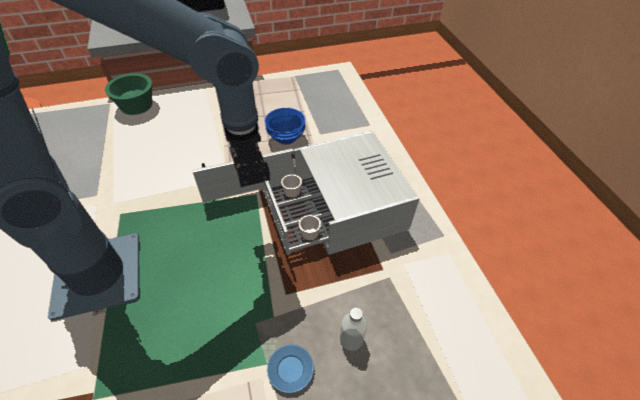

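Run:
```python
from h import *
from cell import robot
s=robot.state()
d=dict(np.load("wrist1.npz"));K=d["camera_matrix"];z=d["range_z"];H=d["hand_eye"]
print(H.round(3))
v,u=np.mgrid[:400,:640]
P=np.stack([(u-K[0,2])/K[0,0]*z,(v-K[1,2])/K[1,1]*z,z],-1)
T=P@H[:3,:3].T+H[:3,3]
W=T@Rn.from_quat(s["orientation"]).as_matrix().T+s["tcp_pos"]
for a in [(200,253),(260,252),(400,252),(440,252),(320,215),(240,215),(552,20),(540,100),(320,240),(322,260),(300,245),(345,245)]:
    print(a,W[a[1],a[0]].round(4),T[a[1],a[0]].round(4))
m=(W[...,2]>.143)&(W[...,2]<.153)&(W[...,0]<.56)&(W[...,1]<.165)&(v<300)&(z>0)
p=W[m];print(len(p),cv2.boxPoints(cv2.minAreaRect(p[:,:2].astype(np.float32))))
m=(z>0)&(abs(T).max(-1)<.05)
p=T[m];print(len(p),p.min(0),p.max(0)); q=p[p[:,1]>-.03];print(q.min(0),q.max(0))
```

```text
[[ 0.     0.956  0.293 -0.075]
 [ 0.    -0.293  0.956 -0.138]
 [ 1.    -0.    -0.001  0.001]
 [ 0.     0.     0.     1.   ]]
(200, 253) [ 0.5083 -0.0798  0.1484] [ 0.0483  0.0921 -0.1078]
(260, 252) [ 0.5043 -0.0267  0.1476] [ 0.0478  0.0929 -0.0545]
(400, 252) [0.496  0.0977 0.1483] [0.0474 0.0922 0.0702]
(440, 252) [0.4936 0.133  0.1487] [0.0472 0.0918 0.1056]
(320, 215) [0.4994 0.0262 0.0588] [ 0.0463  0.1817 -0.0015]
(240, 215) [ 0.5076 -0.07    0.0533] [ 0.0484  0.1872 -0.098 ]
(552, 20) [0.3087 0.1789 0.1479] [-0.1345  0.0928  0.1631]
(540, 100) [0.3517 0.291  0.0008] [-0.0844  0.2399  0.2722]
(320, 240) [0.4446 0.0238 0.2405] [-0.0087  0.0001 -0.0003]
(322, 260) [0.4497 0.0251 0.2522] [-0.0035 -0.0116  0.0007]
(300, 245) [0.4435 0.0138 0.2496] [-0.0104 -0.0091 -0.0102]
(345, 245) [0.4427 0.0362 0.2485] [-0.0098 -0.0079  0.0122]
1883 [[ 0.48942366  0.15501226]
 [ 0.50781035 -0.1034552 ]
 [ 0.51664793 -0.10282652]
 [ 0.4982612   0.15564094]]
3014 [-0.01095431 -0.04989532 -0.01493261] [0.01133745 0.00843621 0.01593775]
[-0.01095431 -0.02999703 -0.01493261] [0.00930923 0.00843621 0.01593775]
```

Emit:
{"api": "jog_arm", "payload": {"steps": [{"dx": 0, "dy": 0.2, "dz": 0, "ax": 0, "ay": 0, "az": 0, "hand": 0}, {"dx": 0, "dy": 0.6, "dz": 0, "ax": 0, "ay": 0, "az": 0, "hand": 0}, {"dx": 0, "dy": 1.0, "dz": 0, "ax": 0, "ay": 0, "az": 0, "hand": 0}, {"dx": 0, "dy": 1.4, "dz": 0, "ax": 0, "ay": 0, "az": 0, "hand": 0}, {"dx": 0, "dy": 1.68, "dz": 0, "ax": 0, "ay": 0, "az": 0, "hand": 0}, {"dx": 0.05, "dy": 1.78, "dz": 0, "ax": 0, "ay": 0, "az": 0, "hand": 0}, {"dx": 0.2, "dy": 1.78, "dz": 0, "ax": 0, "ay": 0, "az": 0, "hand": 0}, {"dx": 0.35, "dy": 1.78, "dz": 0, "ax": 0, "ay": 0, "az": 0, "hand": 0}, {"dx": 0.42, "dy": 1.78, "dz": 0, "ax": 0, "ay": 0, "az": 0, "hand": 0}, {"dx": 0.47, "dy": 1.78, "dz": 0, "ax": 0, "ay": 0, "az": 0, "hand": 0}]}}

```text
clock: 3.2
tcp_pos: [0.4823, 0.0256, 0.1342]
orientation: [-0.707, -0.023, 0.022, 0.707]
contact_force: [-0.1, -0.2, -0.9]
grip_width: 0.0003
```

Run:
```python
from h import *
from cell import robot
d=robot.get_image("side");cv2.imwrite("pics/side2.png",cv2.resize(d["color"][100:300,180:420,::-1],None,fx=3,fy=3))
go([.6096,.0348,.134])
```

```text
clk 3.25 tcp [0.4825 0.0257 0.1342] F [-0.19  0.3   0.67] grip 0.0006358429137222874
d [2.124 0.005 0.018] rv [-0.0001 -0.0048  0.0008]
```

View pics/side2.png

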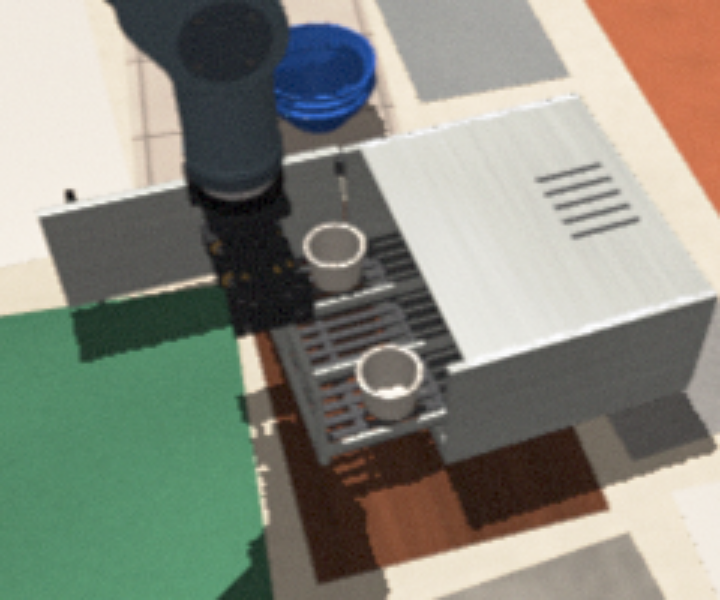

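The gripper stands just in front of the rail, both ramekins are upright, and nothing is touching. I'll start a slow push.

Emit:
{"api": "jog_arm", "payload": {"steps": [{"dx": 0.03, "dy": 0, "dz": 0, "ax": 0, "ay": 0, "az": 0, "hand": 0}, {"dx": 0.06, "dy": 0, "dz": 0, "ax": 0, "ay": 0, "az": 0, "hand": 0}, {"dx": 0.09, "dy": 0, "dz": 0, "ax": 0, "ay": 0, "az": 0, "hand": 0}, {"dx": 0.12, "dy": 0, "dz": 0, "ax": 0, "ay": 0, "az": 0, "hand": 0}, {"dx": 0.15, "dy": 0, "dz": 0, "ax": 0, "ay": 0, "az": 0, "hand": 0}, {"dx": 0.18, "dy": 0, "dz": 0, "ax": 0, "ay": 0, "az": 0, "hand": 0}, {"dx": 0.22, "dy": 0, "dz": 0, "ax": 0, "ay": 0, "az": 0, "hand": 0}, {"dx": 0.26, "dy": 0, "dz": 0, "ax": 0, "ay": 0, "az": 0, "hand": 0}, {"dx": 0.31, "dy": 0, "dz": 0, "ax": 0, "ay": 0, "az": 0, "hand": 0}, {"dx": 0.37, "dy": 0, "dz": 0, "ax": 0, "ay": 0, "az": 0, "hand": 0}, {"dx": 0.43, "dy": 0, "dz": 0, "ax": 0, "ay": 0, "az": 0, "hand": 0}, {"dx": 0.49, "dy": 0, "dz": 0, "ax": 0, "ay": 0, "az": 0, "hand": 0}, {"dx": 0.54, "dy": 0, "dz": 0, "ax": 0, "ay": 0, "az": 0, "hand": 0}, {"dx": 0.58, "dy": 0, "dz": 0, "ax": 0, "ay": 0, "az": 0, "hand": 0}, {"dx": 0.6, "dy": 0, "dz": 0, "ax": 0, "ay": 0, "az": 0, "hand": 0}]}}

```text
clock: 5.12
tcp_pos: [0.5179, 0.028, 0.134]
orientation: [-0.707, -0.022, 0.022, 0.707]
contact_force: [-2.3, 0.9, -0.5]
grip_width: 0.0004
```

Run:
```python
from h import *
from cell import robot
d=robot.get_image("side");cv2.imwrite("pics/side3.png",cv2.resize(d["color"][100:300,180:420,::-1],None,fx=3,fy=3))
go([.6096,.0348,.134])
```

```text
clk 5.175 tcp [0.518 0.028 0.134] F [-2.08  1.46 -0.55] grip 5.637177708236877e-05
d [1.531 0.    0.017] rv [ 0.     -0.0048  0.0003]
```

View pics/side3.png

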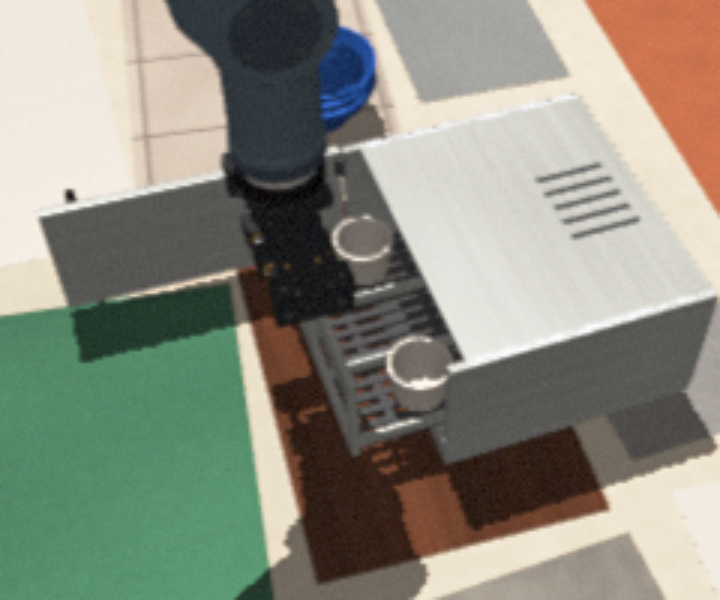

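The rack slides at about 2 N and both ramekins ride upright. I'll continue.

Emit:
{"api": "jog_arm", "payload": {"steps": [{"dx": 0.02, "dy": 0, "dz": 0, "ax": 0, "ay": 0, "az": 0, "hand": 0}, {"dx": 0.06, "dy": 0, "dz": 0, "ax": 0, "ay": 0, "az": 0, "hand": 0}, {"dx": 0.12, "dy": 0, "dz": 0, "ax": 0, "ay": 0, "az": 0, "hand": 0}, {"dx": 0.19, "dy": 0, "dz": 0, "ax": 0, "ay": 0, "az": 0, "hand": 0}, {"dx": 0.27, "dy": 0, "dz": 0, "ax": 0, "ay": 0, "az": 0, "hand": 0}, {"dx": 0.35, "dy": 0, "dz": 0, "ax": 0, "ay": 0, "az": 0, "hand": 0}, {"dx": 0.43, "dy": 0, "dz": 0, "ax": 0, "ay": 0, "az": 0, "hand": 0}, {"dx": 0.51, "dy": 0, "dz": 0, "ax": 0, "ay": 0, "az": 0, "hand": 0}, {"dx": 0.59, "dy": 0, "dz": 0, "ax": 0, "ay": 0, "az": 0, "hand": 0}, {"dx": 0.67, "dy": 0, "dz": 0, "ax": 0, "ay": 0, "az": 0, "hand": 0}, {"dx": 0.75, "dy": 0, "dz": 0, "ax": 0, "ay": 0, "az": 0, "hand": 0}, {"dx": 0.83, "dy": 0, "dz": 0, "ax": 0, "ay": 0, "az": 0, "hand": 0}, {"dx": 0.91, "dy": 0, "dz": 0, "ax": 0, "ay": 0, "az": 0, "hand": 0}, {"dx": 0.99, "dy": 0, "dz": 0, "ax": 0, "ay": 0, "az": 0, "hand": 0}, {"dx": 1.07, "dy": 0, "dz": 0, "ax": 0, "ay": 0, "az": 0, "hand": 0}, {"dx": 1.15, "dy": 0, "dz": 0, "ax": 0, "ay": 0, "az": 0, "hand": 0}, {"dx": 1.22, "dy": 0, "dz": 0, "ax": 0, "ay": 0, "az": 0, "hand": 0}, {"dx": 1.27, "dy": 0, "dz": 0, "ax": 0, "ay": 0, "az": 0, "hand": 0}, {"dx": 1.3, "dy": 0, "dz": 0, "ax": 0, "ay": 0, "az": 0, "hand": 0}, {"dx": 1.32, "dy": 0, "dz": 0, "ax": 0, "ay": 0, "az": 0, "hand": 0}]}}

```text
clock: 7.68
tcp_pos: [0.5968, 0.0329, 0.1339]
orientation: [0.707, 0.022, -0.022, -0.707]
contact_force: [-2.6, 0.9, -0.4]
grip_width: 0.0003
```

Run:
```python
from h import *
go([.6096,.0348,.134])
```

```text
clk 7.675 tcp [0.5968 0.0329 0.1339] F [-2.59  0.88 -0.39] grip 0.00029746536503703533
d [ 0.215 -0.001  0.018] rv [ 0.     -0.0048 -0.    ]
```

Emit:
{"api": "jog_arm", "payload": {"steps": [{"dx": 0.02, "dy": 0, "dz": 0, "ax": 0, "ay": 0, "az": 0, "hand": 0}, {"dx": 0.04, "dy": 0, "dz": 0, "ax": 0, "ay": 0, "az": 0, "hand": 0}, {"dx": 0.06, "dy": 0, "dz": 0, "ax": 0, "ay": 0, "az": 0, "hand": 0}, {"dx": 0.08, "dy": 0, "dz": 0, "ax": 0, "ay": 0, "az": 0, "hand": 0}, {"dx": 0.1, "dy": 0, "dz": 0, "ax": 0, "ay": 0, "az": 0, "hand": 0}, {"dx": 0.12, "dy": 0, "dz": 0, "ax": 0, "ay": 0, "az": 0, "hand": 0}, {"dx": 0.14, "dy": 0, "dz": 0, "ax": 0, "ay": 0, "az": 0, "hand": 0}, {"dx": 0.15, "dy": 0, "dz": 0, "ax": 0, "ay": 0, "az": 0, "hand": 0}]}}

```text
clock: 8.68
tcp_pos: [0.6047, 0.0335, 0.1339]
orientation: [-0.707, -0.022, 0.023, 0.707]
contact_force: [-7.0, 1.1, 5.2]
grip_width: 0.0004
```

Emit:
{"api": "jog_arm", "payload": {"steps": [{"dx": 0.015, "dy": 0, "dz": 0, "ax": 0, "ay": 0, "az": 0, "hand": 0}, {"dx": 0.03, "dy": 0, "dz": 0, "ax": 0, "ay": 0, "az": 0, "hand": 0}]}}

```text
clock: 8.93
tcp_pos: [0.6048, 0.0335, 0.1339]
orientation: [-0.707, -0.02, 0.025, 0.707]
contact_force: [-13.7, 0.9, 10.2]
grip_width: 0.0004
```

Emit:
{"api": "jog_arm", "payload": {"steps": [{"dx": 0.015, "dy": 0, "dz": 0, "ax": 0, "ay": 0, "az": 0, "hand": 0}, {"dx": 0.03, "dy": 0, "dz": 0, "ax": 0, "ay": 0, "az": 0, "hand": 0}]}}

```text
clock: 9.18
tcp_pos: [0.6048, 0.0334, 0.1337]
orientation: [-0.707, -0.019, 0.026, 0.707]
contact_force: [-19.2, 0.5, 16.9]
grip_width: 0.0004
```

Emit:
{"api": "jog_arm", "payload": {"steps": [{"dx": -0.05, "dy": 0, "dz": 0, "ax": 0, "ay": 0, "az": 0, "hand": 0}]}}

```text
clock: 9.3
tcp_pos: [0.6046, 0.0334, 0.1338]
orientation: [0.707, 0.021, -0.024, -0.707]
contact_force: [-2.9, 0.6, -1.5]
grip_width: 0.0001
```

Run:
```python
from h import *
from cell import robot
go([.6096,.0348,.134]);s=robot.state()
for n in ("side","top","wrist"):
    d=robot.get_image(n);c=d["color"][:,:,::-1]
    if n=="side":c=cv2.resize(c[100:300,180:420],None,fx=3,fy=3)
    if n=="top":
        c=cv2.resize(c[90:290,200:440],None,fx=3,fy=3)
    cv2.imwrite(f"pics/{n}4.png",c);np.savez(n+"4.npz",**d)
d=dict(np.load("wrist4.npz"));K=d["camera_matrix"];z=d["range_z"];H=d["hand_eye"]
v,u=np.mgrid[:400,:640]
P=np.stack([(u-K[0,2])/K[0,0]*z,(v-K[1,2])/K[1,1]*z,z],-1)
T=P@H[:3,:3].T+H[:3,3]
W=T@Rn.from_quat(s["orientation"]).as_matrix().T+s["tcp_pos"]
np.save("W4.npy",W)
```

```text
clk 9.3 tcp [0.6046 0.0334 0.1338] F [-2.87  0.63 -1.52] grip 0.00014932516619118794
d [ 0.084 -0.004  0.018] rv [-0.0001 -0.0048 -0.0034]
```

View pics/side4.png

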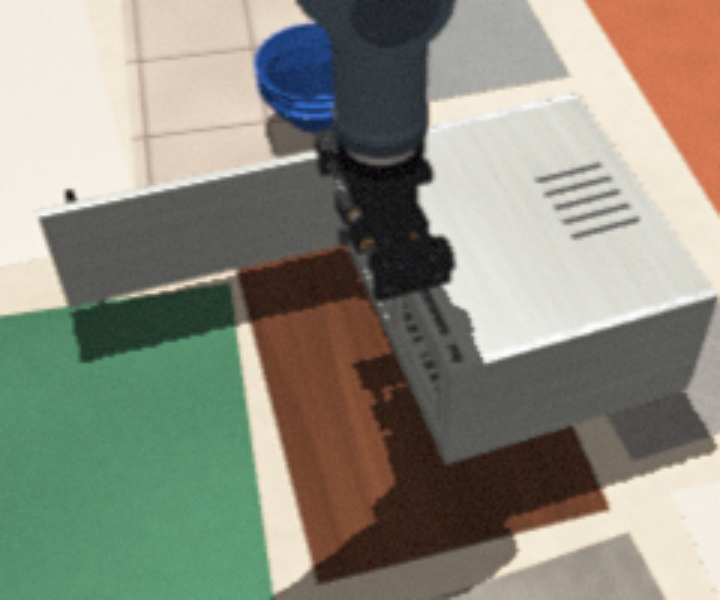

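View pics/top4.png

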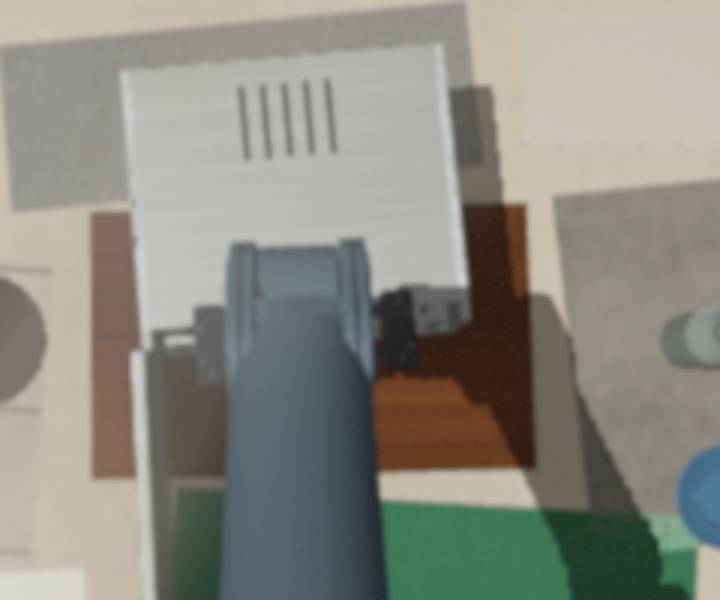

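View pics/wrist4.png

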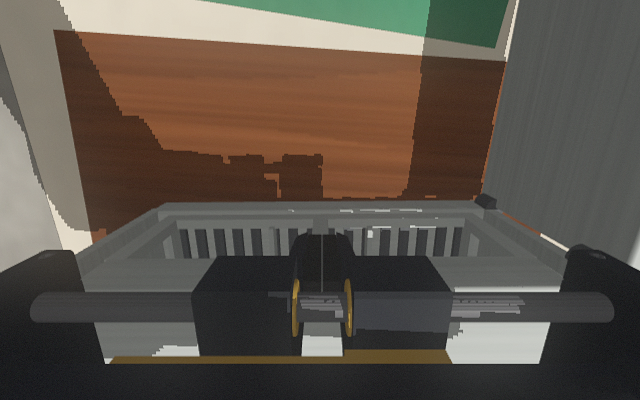

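Run:
```python
from h import *
W=np.load("W4.npy")
Rz=np.array([[np.cos(.067),np.sin(.067)],[-np.sin(.067),np.cos(.067)]])
def st(p): 
    q=p.copy();q[:2]=Rz@(p[:2]-np.array([.7473,.0439]));return q
for u in (100,130,150,175,230,270,390,430,465,490,520):
    print(u,[ (v,*st(W[v,u]).round(3)) for v in range(196,262,6)])
```

```text
100 [(196, np.float64(-0.137), np.float64(-0.217), np.float64(0.003)), (202, np.float64(-0.13), np.float64(-0.22), np.float64(0.001)), (208, np.float64(-0.125), np.float64(-0.22), np.float64(0.002)), (214, np.float64(-0.118), np.float64(-0.222), np.float64(0.002)), (220, np.float64(-0.111), np.float64(-0.225), np.float64(-0.0)), (226, np.float64(-0.105), np.float64(-0.225), np.float64(0.002)), (232, np.float64(-0.098), np.float64(-0.227), np.float64(0.001)), (238, np.float64(-0.091), np.float64(-0.229), np.float64(0.0)), (244, np.float64(-0.133), np.float64(-0.147), np.float64(0.1)), (250, np.float64(-0.131), np.float64(-0.143), np.float64(0.105)), (256, np.float64(-0.127), np.float64(-0.144), np.float64(0.105))]
130 [(196, np.float64(-0.137), np.float64(-0.189), np.float64(0.001)), (202, np.float64(-0.13), np.float64(-0.191), np.float64(0.0)), (208, np.float64(-0.124), np.float64(-0.191), np.float64(0.001)), (214, np.float64(-0.118), np.float64(-0.192), np.float64(0.002)), (220, np.float64(-0.111), np.float64(-0.194), np.float64(0.001)), (226, np.float64(-0.132), np.float64(-0.148),
[... 6142 characters left out ...]
oat64(-0.155), np.float64(0.148), np.float64(0.066)), (202, np.float64(-0.15), np.float64(0.149), np.float64(0.067)), (208, np.float64(-0.146), np.float64(0.149), np.float64(0.068)), (214, np.float64(-0.141), np.float64(0.149), np.float64(0.068)), (220, np.float64(-0.137), np.float64(0.148), np.float64(0.071)), (226, np.float64(-0.134), np.float64(0.146), np.float64(0.075)), (232, np.float64(-0.134), np.float64(0.141), np.float64(0.084)), (238, np.float64(-0.129), np.float64(0.14), np.float64(0.085)), (244, np.float64(-0.126), np.float64(0.14), np.float64(0.087)), (250, np.float64(-0.133), np.float64(0.124), np.float64(0.109)), (256, np.float64(-0.132), np.float64(0.119), np.float64(0.116))]
```

The wrist cloud puts the steamer's front walls at x ≈ -0.133 and the rack front at ≈ -0.131. That is the 2 mm offset expected with the rack home, and it sits against its stop. I'll back off, lift and go over to the door's outer side.

Run:
```python
from h import *
go([.555,.030,.134]);go([.555,.030,.235]);go([.465,.226,.235])
```

```text
clk 9.45 tcp [0.6047 0.0334 0.1337] F [-8.13  0.05  4.61] grip 0.00034172802991996474
d [-0.831 -0.001 -0.004] rv [-0.0001 -0.0047 -0.0034]
clk 9.45 tcp [0.6047 0.0334 0.1337] F [-8.13  0.05  4.61] grip 0.00034172802991996474
d [-0.837 -1.685 -0.004] rv [-0.0001 -0.0047 -0.0034]
clk 9.45 tcp [0.6047 0.0334 0.1337] F [-8.13  0.05  4.61] grip 0.00034172802991996474
d [-2.127 -1.68   3.351] rv [-0.0001 -0.0047 -0.0034]
```

Emit:
{"api": "jog_arm", "payload": {"steps": [{"dx": -0.2, "dy": 0, "dz": 0, "ax": 0, "ay": 0, "az": 0, "hand": 0}, {"dx": -0.5, "dy": 0, "dz": 0, "ax": 0, "ay": 0, "az": 0, "hand": 0}, {"dx": -0.83, "dy": 0, "dz": 0, "ax": 0, "ay": 0, "az": 0, "hand": 0}, {"dx": -0.95, "dy": -0.4, "dz": 0, "ax": 0, "ay": 0, "az": 0, "hand": 0}, {"dx": -1.0, "dy": -0.9, "dz": 0, "ax": 0, "ay": 0, "az": 0, "hand": 0}, {"dx": -1.0, "dy": -1.4, "dz": 0.1, "ax": 0, "ay": 0, "az": 0, "hand": 0}, {"dx": -1.1, "dy": -1.68, "dz": 0.5, "ax": 0, "ay": 0, "az": 0, "hand": 0}, {"dx": -1.3, "dy": -1.68, "dz": 1.1, "ax": 0, "ay": 0, "az": 0, "hand": 0}, {"dx": -1.6, "dy": -1.68, "dz": 1.8, "ax": 0, "ay": 0, "az": 0, "hand": 0}, {"dx": -1.85, "dy": -1.68, "dz": 2.5, "ax": 0, "ay": 0, "az": 0, "hand": 0}, {"dx": -2.05, "dy": -1.68, "dz": 3.1, "ax": 0, "ay": 0, "az": 0, "hand": 0}, {"dx": -2.13, "dy": -1.68, "dz": 3.35, "ax": 0, "ay": 0, "az": 0, "hand": 0}, {"dx": -2.13, "dy": -1.68, "dz": 3.35, "ax": 0, "ay": 0, "az": 0, "hand": 0}]}}

```text
clock: 11.08
tcp_pos: [0.4664, 0.2261, 0.2349]
orientation: [-0.707, -0.023, 0.022, 0.707]
contact_force: [0.1, -1.2, -0.2]
grip_width: 0.0005
```

Run:
```python
from h import *
from cell import robot
go([.465,.226,.134])
for n in ("side","top"):
    d=robot.get_image(n);c=d["color"][:,:,::-1];np.savez(n+"5.npz",**d)
    c=cv2.resize(c[90:330,180:440],None,fx=2.5,fy=2.5)
    cv2.imwrite(f"pics/{n}5.png",c)
W=cloud(np.load("top5.npz"));z=W[...,2]
m=(z>.135)&(z<.16);m[200:]=0;m[:100]=0;m[:,:235]=0;m[:,365:]=0
p=W[m];Rz=np.array([[np.cos(.067),np.sin(.067)],[-np.sin(.067),np.cos(.067)]])
q=(p[:,:2]-[.7473,.0439])@Rz.T
for y in np.arange(-.12,.13,.03):
    a=np.sort(q[(abs(q[:,1]-y)<.01),0]);a=a[a<-.1];print(round(y,2),np.unique(a.round(3)))
```

```text
clk 11.075 tcp [0.4664 0.2261 0.2349] F [ 0.13 -1.17 -0.2 ] grip 0.00048003542444298376
d [-0.024  1.681  0.   ] rv [-0.     -0.0038  0.001 ]
-0.12 [-0.128 -0.127 -0.126 -0.125 -0.123 -0.122 -0.113 -0.112 -0.111 -0.11
 -0.109 -0.108 -0.107 -0.106 -0.104 -0.103 -0.102 -0.101 -0.1  ]
-0.09 [-0.129 -0.128 -0.126 -0.125 -0.124 -0.123 -0.122 -0.113 -0.112 -0.111
 -0.11  -0.109 -0.108 -0.107 -0.106 -0.104 -0.103 -0.102 -0.101 -0.1  ]
-0.06 [-0.129 -0.128 -0.127 -0.126 -0.125 -0.124 -0.123 -0.122 -0.113 -0.112
 -0.11  -0.109 -0.108 -0.107 -0.106 -0.105 -0.104 -0.103 -0.102 -0.101
 -0.1  ]
-0.03 [-0.129 -0.128 -0.127 -0.126 -0.125 -0.124 -0.123 -0.122 -0.113 -0.112
 -0.11  -0.109 -0.108 -0.107 -0.106 -0.105 -0.104 -0.103 -0.102 -0.101
 -0.1  ]
0.0 [-0.127 -0.126 -0.125 -0.124 -0.123 -0.122 -0.113 -0.112 -0.111 -0.11
 -0.109 -0.108 -0.107 -0.106 -0.105 -0.104 -0.102 -0.101]
0.03 [-0.124 -0.123 -0.122 -0.114 -0.113 -0.112 -0.11  -0.109 -0.108 -0.107
 -0.106 -0.105 -0.104 -0.102 -0.101]
0.06 [-0.114 -0.113 -0.112 -0.111 -0.11  -0.109 -0.108 -0.107 -0.106 -0.105
 -0.104 -0.103 -0.102 -0.101]
0.09 [-0.115 -0.113 -0.112 -0.111 -0.11  -0.109 -0.108 -0.107 -0.106 -0.105
 -0.104 -0.103 -0.102 -0.101]
0.12 [-0.115 -0.114 -0.113 -0.112 -0.111 -0.11  -0.109 -0.108 -0.107 -0.106
 -0.105 -0.104 -0.103 -0.102 -0.101 -0.1  ]
```

View pics/top5.png

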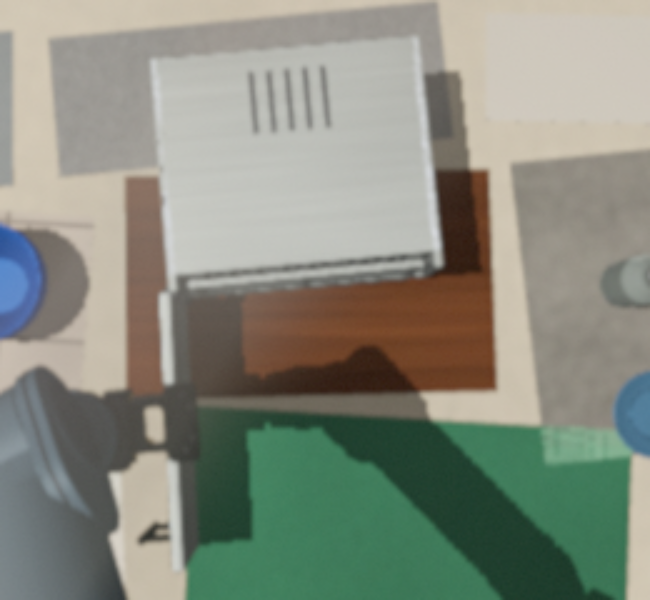

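View pics/side5.png

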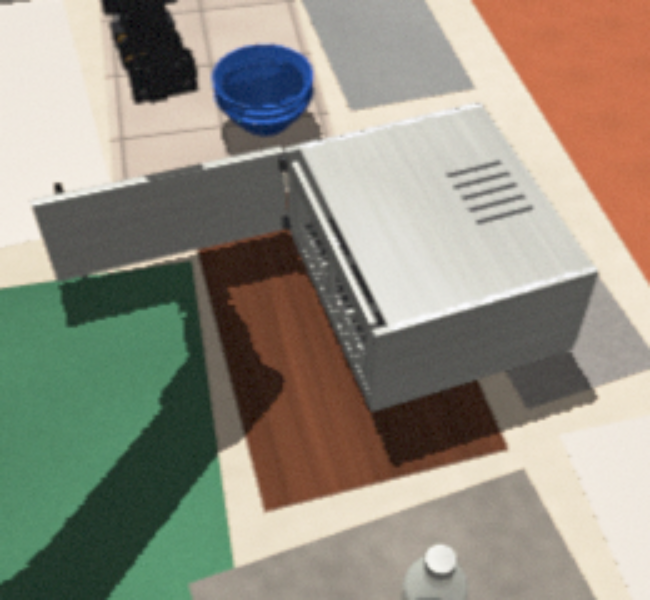

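The rack is home: the rail front measures x ≈ -0.128, and the door still stands open. I'll lower the fingers outside the door.

Emit:
{"api": "jog_arm", "payload": {"steps": [{"dx": 0, "dy": 0.3, "dz": 0, "ax": 0, "ay": 0, "az": 0, "hand": 0}, {"dx": 0, "dy": 0.7, "dz": 0, "ax": 0, "ay": 0, "az": 0, "hand": 0}, {"dx": 0, "dy": 1.1, "dz": 0, "ax": 0, "ay": 0, "az": 0, "hand": 0}, {"dx": 0, "dy": 1.5, "dz": 0, "ax": 0, "ay": 0, "az": 0, "hand": 0}, {"dx": 0, "dy": 1.68, "dz": 0, "ax": 0, "ay": 0, "az": 0, "hand": 0}, {"dx": 0, "dy": 1.68, "dz": 0, "ax": 0, "ay": 0, "az": 0, "hand": 0}]}}

```text
clock: 11.92
tcp_pos: [0.4664, 0.2249, 0.1336]
orientation: [0.707, 0.022, -0.022, -0.706]
contact_force: [0.2, 0.9, 0.2]
grip_width: 0.0002
```

```bash
cat >> h.py <<'E'
def path(th,r=.14,hinge=(.6067,.185),z=.134):
    from cell import robot
    s=robot.state()
    print(s["clock"],s["tcp_pos"].round(4),s["contact_force"].round(2),s["orientation"].round(3))
    for t in th:
        a=-np.pi/2+.067-t;e=np.array([np.cos(a),np.sin(a)]);n=np.array([e[1],-e[0]])
        h=.0105*abs(np.cos(t))+.0165*abs(np.sin(t))
        c=np.array(hinge)+r*e+(.012+h)*n
        d=rel(s,[c[0],c[1],z]);print(round(t,2),c.round(3),d.round(2))
E
python3 -c "
from h import *
path([1.64]+list(np.arange(1.58,.75,-.05)))"
```

```text
11.925 [0.4664 0.2249 0.1336] [0.17 0.9  0.15] [ 0.707  0.022 -0.022 -0.706]
1.64 [0.467 0.214] [-0.   -0.01 -0.17]
1.58 [0.465 0.205] [-0.04 -0.01 -0.32]
1.53 [0.464 0.199] [-0.06 -0.01 -0.43]
1.48 [0.464 0.192] [-0.08 -0.01 -0.55]
1.43 [0.464 0.185] [-0.09 -0.01 -0.66]
1.38 [0.464 0.179] [-0.09 -0.01 -0.77]
1.33 [0.464 0.172] [-0.09 -0.01 -0.88]
1.28 [0.465 0.165] [-0.09 -0.01 -1.  ]
1.23 [0.466 0.158] [-0.08 -0.01 -1.11]
1.18 [0.467 0.151] [-0.06 -0.   -1.23]
1.13 [0.469 0.144] [-0.04 -0.   -1.34]
1.08 [0.471 0.138] [-0.01 -0.   -1.46]
1.03 [0.474 0.131] [ 0.03 -0.   -1.57]
0.98 [0.477 0.124] [ 0.07 -0.   -1.68]
0.93 [0.48  0.118] [ 0.11 -0.   -1.79]
0.88 [0.483 0.112] [ 0.17 -0.   -1.9 ]
0.83 [0.487 0.105] [ 0.23 -0.   -2.01]
0.78 [0.492 0.099] [ 0.29 -0.   -2.11]
```

Emit:
{"api": "jog_arm", "payload": {"steps": [{"dx": 0, "dy": 0, "dz": -0.08, "ax": 0, "ay": 0, "az": 0, "hand": 0}, {"dx": 0, "dy": 0, "dz": -0.16, "ax": 0, "ay": 0, "az": 0, "hand": 0}, {"dx": -0.03, "dy": 0, "dz": -0.24, "ax": 0, "ay": 0, "az": 0, "hand": 0}, {"dx": -0.04, "dy": 0, "dz": -0.32, "ax": 0, "ay": 0, "az": 0, "hand": 0}, {"dx": -0.06, "dy": 0, "dz": -0.43, "ax": 0, "ay": 0, "az": 0, "hand": 0}, {"dx": -0.08, "dy": 0, "dz": -0.55, "ax": 0, "ay": 0, "az": 0, "hand": 0}, {"dx": -0.09, "dy": 0, "dz": -0.66, "ax": 0, "ay": 0, "az": 0, "hand": 0}, {"dx": -0.09, "dy": 0, "dz": -0.77, "ax": 0, "ay": 0, "az": 0, "hand": 0}, {"dx": -0.09, "dy": 0, "dz": -0.88, "ax": 0, "ay": 0, "az": 0, "hand": 0}, {"dx": -0.09, "dy": 0, "dz": -1.0, "ax": 0, "ay": 0, "az": 0, "hand": 0}, {"dx": -0.08, "dy": 0, "dz": -1.11, "ax": 0, "ay": 0, "az": 0, "hand": 0}, {"dx": -0.06, "dy": 0, "dz": -1.23, "ax": 0, "ay": 0, "az": 0, "hand": 0}, {"dx": -0.04, "dy": 0, "dz": -1.34, "ax": 0, "ay": 0, "az": 0, "hand": 0}, {"dx": -0.01, "dy": 0, "dz": -1.46, "ax": 0, "ay": 0, "az": 0, "hand": 0}, {"dx": 0.03, "dy": 0, "dz": -1.57, "ax": 0, "ay": 0, "az": 0, "hand": 0}, {"dx": 0.07, "dy": 0, "dz": -1.68, "ax": 0, "ay": 0, "az": 0, "hand": 0}, {"dx": 0.11, "dy": 0, "dz": -1.79, "ax": 0, "ay": 0, "az": 0, "hand": 0}, {"dx": 0.17, "dy": 0, "dz": -1.9, "ax": 0, "ay": 0, "az": 0, "hand": 0}, {"dx": 0.23, "dy": 0, "dz": -2.01, "ax": 0, "ay": 0, "az": 0, "hand": 0}, {"dx": 0.29, "dy": 0, "dz": -2.11, "ax": 0, "ay": 0, "az": 0, "hand": 0}]}}

```text
clock: 14.42
tcp_pos: [0.4917, 0.1004, 0.1339]
orientation: [0.707, 0.022, -0.022, -0.707]
contact_force: [-0.9, 0.5, 0.8]
grip_width: 0.0003
```

```bash
python3 -c "
from h import *
from cell import robot
path(list(np.arange(.78,-.07,-.05)))
d=robot.get_image('side');c=d['color'][:,:,::-1]
cv2.imwrite('pics/side6.png',cv2.resize(c[90:330,180:440],None,fx=2.5,fy=2.5))
"
```

```text
14.425 [0.4917 0.1004 0.1339] [-0.95  0.52  0.83] [ 0.707  0.022 -0.022 -0.707]
0.78 [0.492 0.099] [-0.   -0.   -0.02]
0.73 [0.496 0.094] [ 0.07 -0.   -0.12]
0.68 [0.501 0.088] [ 0.15 -0.   -0.21]
0.63 [0.506 0.083] [ 0.23 -0.   -0.31]
0.58 [0.512 0.078] [ 0.31 -0.   -0.4 ]
0.53 [0.518 0.073] [ 0.41 -0.   -0.48]
0.48 [0.524 0.068] [ 0.5  -0.   -0.57]
0.43 [0.53  0.064] [ 0.61 -0.   -0.64]
0.38 [0.537 0.06 ] [ 0.71 -0.   -0.71]
0.33 [0.544 0.057] [ 0.82 -0.   -0.78]
0.28 [0.551 0.054] [ 0.94 -0.   -0.84]
0.23 [0.558 0.051] [ 1.06 -0.   -0.89]
0.18 [0.566 0.049] [ 1.18 -0.   -0.94]
0.13 [0.573 0.047] [ 1.3  -0.   -0.98]
0.08 [0.581 0.045] [ 1.43 -0.   -1.01]
0.03 [0.589 0.044] [ 1.56 -0.   -1.04]
-0.02 [0.596 0.044] [ 1.68 -0.   -1.05]
```

View pics/side6.png

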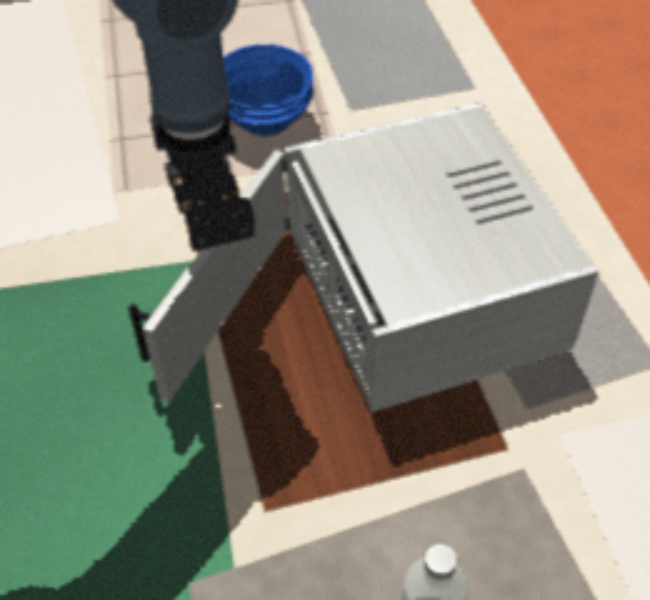

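The door follows the fingers at about 1 N and is now around 0.8 rad. I'll continue.

Emit:
{"api": "jog_arm", "payload": {"steps": [{"dx": 0.03, "dy": 0, "dz": -0.06, "ax": 0, "ay": 0, "az": 0, "hand": 0}, {"dx": 0.07, "dy": 0, "dz": -0.12, "ax": 0, "ay": 0, "az": 0, "hand": 0}, {"dx": 0.15, "dy": 0, "dz": -0.21, "ax": 0, "ay": 0, "az": 0, "hand": 0}, {"dx": 0.23, "dy": 0, "dz": -0.31, "ax": 0, "ay": 0, "az": 0, "hand": 0}, {"dx": 0.31, "dy": 0, "dz": -0.4, "ax": 0, "ay": 0, "az": 0, "hand": 0}, {"dx": 0.41, "dy": 0, "dz": -0.48, "ax": 0, "ay": 0, "az": 0, "hand": 0}, {"dx": 0.5, "dy": 0, "dz": -0.57, "ax": 0, "ay": 0, "az": 0, "hand": 0}, {"dx": 0.61, "dy": 0, "dz": -0.64, "ax": 0, "ay": 0, "az": 0, "hand": 0}, {"dx": 0.71, "dy": 0, "dz": -0.71, "ax": 0, "ay": 0, "az": 0, "hand": 0}, {"dx": 0.82, "dy": 0, "dz": -0.78, "ax": 0, "ay": 0, "az": 0, "hand": 0}, {"dx": 0.94, "dy": 0, "dz": -0.84, "ax": 0, "ay": 0, "az": 0, "hand": 0}, {"dx": 1.04, "dy": 0, "dz": -0.89, "ax": 0, "ay": 0, "az": 0, "hand": 0}, {"dx": 1.14, "dy": 0, "dz": -0.93, "ax": 0, "ay": 0, "az": 0, "hand": 0}, {"dx": 1.22, "dy": 0, "dz": -0.96, "ax": 0, "ay": 0, "az": 0, "hand": 0}, {"dx": 1.29, "dy": 0, "dz": -0.98, "ax": 0, "ay": 0, "az": 0, "hand": 0}, {"dx": 1.35, "dy": 0, "dz": -1.0, "ax": 0, "ay": 0, "az": 0, "hand": 0}, {"dx": 1.4, "dy": 0, "dz": -1.01, "ax": 0, "ay": 0, "az": 0, "hand": 0}, {"dx": 1.43, "dy": 0, "dz": -1.02, "ax": 0, "ay": 0, "az": 0, "hand": 0}]}}

```text
clock: 16.73
tcp_pos: [0.5811, 0.0452, 0.1339]
orientation: [-0.707, -0.022, 0.022, 0.707]
contact_force: [-1.0, -0.6, 0.5]
grip_width: 0.0007
```

Emit:
{"api": "jog_arm", "payload": {"steps": [{"dx": 0.02, "dy": 0, "dz": 0, "ax": 0, "ay": 0, "az": 0, "hand": 0}, {"dx": 0.04, "dy": 0, "dz": 0, "ax": 0, "ay": 0, "az": 0, "hand": 0}, {"dx": 0.06, "dy": 0, "dz": 0, "ax": 0, "ay": 0, "az": 0, "hand": 0}, {"dx": 0.08, "dy": 0, "dz": 0, "ax": 0, "ay": 0, "az": 0, "hand": 0}]}}

```text
clock: 17.23
tcp_pos: [0.5858, 0.0454, 0.1339]
orientation: [0.707, 0.022, -0.022, -0.707]
contact_force: [-0.9, -0.4, -0.3]
grip_width: 0.0009
```

Emit:
{"api": "jog_arm", "payload": {"steps": [{"dx": 0.02, "dy": 0, "dz": 0, "ax": 0, "ay": 0, "az": 0, "hand": 0}, {"dx": 0.04, "dy": 0, "dz": 0, "ax": 0, "ay": 0, "az": 0, "hand": 0}, {"dx": 0.06, "dy": 0, "dz": 0, "ax": 0, "ay": 0, "az": 0, "hand": 0}]}}

```text
clock: 17.6
tcp_pos: [0.5888, 0.0456, 0.1338]
orientation: [0.707, 0.022, -0.023, -0.707]
contact_force: [-4.8, -1.1, 3.7]
grip_width: 0.0004
```

Emit:
{"api": "jog_arm", "payload": {"steps": [{"dx": 0.015, "dy": 0, "dz": 0, "ax": 0, "ay": 0, "az": 0, "hand": 0}, {"dx": 0.03, "dy": 0, "dz": 0, "ax": 0, "ay": 0, "az": 0, "hand": 0}]}}

```text
clock: 17.85
tcp_pos: [0.5888, 0.0456, 0.1336]
orientation: [0.707, 0.021, -0.024, -0.707]
contact_force: [-9.4, -1.7, 6.9]
grip_width: 0.0002
```

Emit:
{"api": "jog_arm", "payload": {"steps": [{"dx": 0.015, "dy": 0, "dz": 0, "ax": 0, "ay": 0, "az": 0, "hand": 0}, {"dx": 0.03, "dy": 0, "dz": 0, "ax": 0, "ay": 0, "az": 0, "hand": 0}]}}

```text
clock: 18.1
tcp_pos: [0.5889, 0.0456, 0.1334]
orientation: [0.707, 0.019, -0.026, -0.707]
contact_force: [-14.7, -0.8, 10.8]
grip_width: 0.0007
```

The door is on its stop. The fingers stopped 16 mm ahead of the rack-home position, against 15 mm expected. I'll retreat and check.

Emit:
{"api": "jog_arm", "payload": {"steps": [{"dx": -0.2, "dy": 0, "dz": 0, "ax": 0, "ay": 0, "az": 0, "hand": 0}, {"dx": -0.5, "dy": 0, "dz": 0, "ax": 0, "ay": 0, "az": 0, "hand": 0}, {"dx": -0.9, "dy": 0, "dz": 0, "ax": 0, "ay": 0, "az": 0, "hand": 0}, {"dx": -1.3, "dy": -0.3, "dz": 0, "ax": 0, "ay": 0, "az": 0, "hand": 0}, {"dx": -1.5, "dy": -0.9, "dz": 0, "ax": 0, "ay": 0, "az": 0, "hand": 0}, {"dx": -1.6, "dy": -1.6, "dz": 0.2, "ax": 0, "ay": 0, "az": 0, "hand": 0}, {"dx": -1.6, "dy": -2.0, "dz": 0.8, "ax": 0, "ay": 0, "az": 0, "hand": 0}, {"dx": -1.6, "dy": -2.0, "dz": 1.6, "ax": 0, "ay": 0, "az": 0, "hand": 0}, {"dx": -1.6, "dy": -2.0, "dz": 2.4, "ax": 0, "ay": 0, "az": 0, "hand": 0}, {"dx": -1.6, "dy": -2.0, "dz": 3.2, "ax": 0, "ay": 0, "az": 0, "hand": 0}, {"dx": -1.6, "dy": -2.0, "dz": 3.7, "ax": 0, "ay": 0, "az": 0, "hand": 0}, {"dx": -1.6, "dy": -2.0, "dz": 3.7, "ax": 0, "ay": 0, "az": 0, "hand": 0}]}}

```text
clock: 19.6
tcp_pos: [0.4825, 0.2644, 0.254]
orientation: [-0.706, -0.024, 0.024, 0.707]
contact_force: [0.5, -0.1, -0.6]
grip_width: 0.0006
```

Run:
```python
from h import *
from cell import robot
for n in ("side","top"):
    d=robot.get_image(n);c=d["color"][:,:,::-1];np.savez(n+"7.npz",**d)
    cv2.imwrite(f"pics/{n}7.png",cv2.resize(c[90:330,150:470],None,fx=2.5,fy=2.5))
Rz=np.array([[np.cos(.067),np.sin(.067)],[-np.sin(.067),np.cos(.067)]])
W=cloud(np.load("top7.npz"));z=W[...,2]
q=(W[...,:2]-[.7473,.0439])@Rz.T
m=(z>.135)&(z<.16)&(q[...,0]<-.1)&(q[...,0]>-.22)
for y in np.arange(-.15,.16,.03):
    a=q[m&(abs(q[...,1]-y)<.012)][:,0];print(round(y,2),a.min().round(4) if len(a) else 0,np.unique(a.round(3)))
for n in("bowls",(140,210,170,235)),("cruet",(420,455,185,215)),("rest",(420,465,235,275)):
    u0,u1,v0,v1=n[1]
    for f in ("top0","top7"):
        w=cloud(np.load(f+".npz"))[v0:v1,u0:u1].reshape(-1,3);w=w[w[:,2]>.01];print(n[0],f,len(w),w.mean(0).round(4))
W=cloud(np.load("side7.npz"))
q=(W[...,:2]-[.7473,.0439])@Rz.T
```

```text
-0.15 -0.1433 [-0.143 -0.142 -0.141 -0.139 -0.138 -0.136 -0.135 -0.133 -0.132 -0.13
 -0.128 -0.127 -0.126 -0.125 -0.124 -0.123 -0.122 -0.12  -0.119 -0.117
 -0.116 -0.115 -0.114 -0.113 -0.112 -0.111 -0.109 -0.108 -0.106 -0.105
 -0.104 -0.103 -0.102 -0.101 -0.1  ]
-0.12 -0.1436 [-0.144 -0.143 -0.142 -0.141 -0.14  -0.139 -0.138 -0.137 -0.136 -0.135
 -0.134 -0.133 -0.132 -0.131 -0.128 -0.127 -0.126 -0.125 -0.124 -0.123
 -0.122 -0.121 -0.113 -0.112 -0.111 -0.11  -0.109 -0.107 -0.106 -0.105
 -0.104 -0.103 -0.102 -0.101 -0.1  ]
-0.09 -0.1437 [-0.144 -0.143 -0.142 -0.141 -0.14  -0.139 -0.138 -0.137 -0.136 -0.135
 -0.134 -0.133 -0.132 -0.128 -0.127 -0.126 -0.125 -0.124 -0.123 -0.122
 -0.121 -0.113 -0.112 -0.111 -0.11  -0.109 -0.107 -0.106 -0.105 -0.104
 -0.103 -0.102 -0.101 -0.1  ]
-0.06 -0.1438 [-0.144 -0.143 -0.142 -0.141 -0.14  -0.139 -0.138 -0.137 -0.136 -0.135
 -0.134 -0.133 -0.132 -0.129 -0.128 -0.127 -0.126 -0.125 -0.124 -0.123
 -0.122 -0.121 -0.113 -0.112 -0.111 -0.11  -0.109 -0.108 -0.107 -0.106
 -0.105 -0.104 -0.103 -0.102 -0.101 -0.1  ]
-0.03 -0.1439 [-0.144 -0.143 -0.142 -0.141 -0
[... 1327 characters left out ...]
0.143 -0.142 -0.141 -0.14  -0.139 -0.138 -0.137 -0.136
 -0.135 -0.134 -0.133 -0.129 -0.128 -0.127 -0.126 -0.125 -0.124 -0.123
 -0.115 -0.114 -0.113 -0.112 -0.111 -0.11  -0.109 -0.108 -0.107 -0.106
 -0.105 -0.104 -0.103 -0.102 -0.101]
0.15 -0.1436 [-0.144 -0.143 -0.141 -0.14  -0.139 -0.138 -0.137 -0.135 -0.134 -0.133
 -0.132 -0.131 -0.13  -0.129 -0.128 -0.127 -0.124 -0.122 -0.121 -0.119
 -0.118 -0.116 -0.113 -0.111 -0.11  -0.108 -0.105 -0.103 -0.102 -0.1  ]
bowls top0 1541 [0.631  0.4276 0.0533]
bowls top7 1696 [0.623  0.412  0.0985]
cruet top0 494 [ 0.61   -0.3466  0.0961]
cruet top7 496 [ 0.61   -0.3465  0.0957]
rest top0 585 [ 0.4503 -0.3917  0.0146]
rest top7 604 [ 0.4509 -0.3914  0.0145]
```

View pics/top7.png

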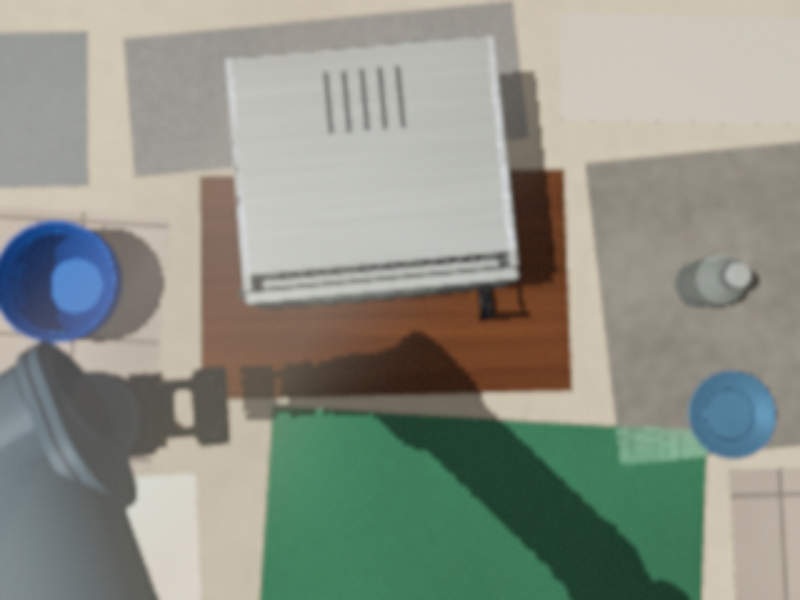

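View pics/side7.png

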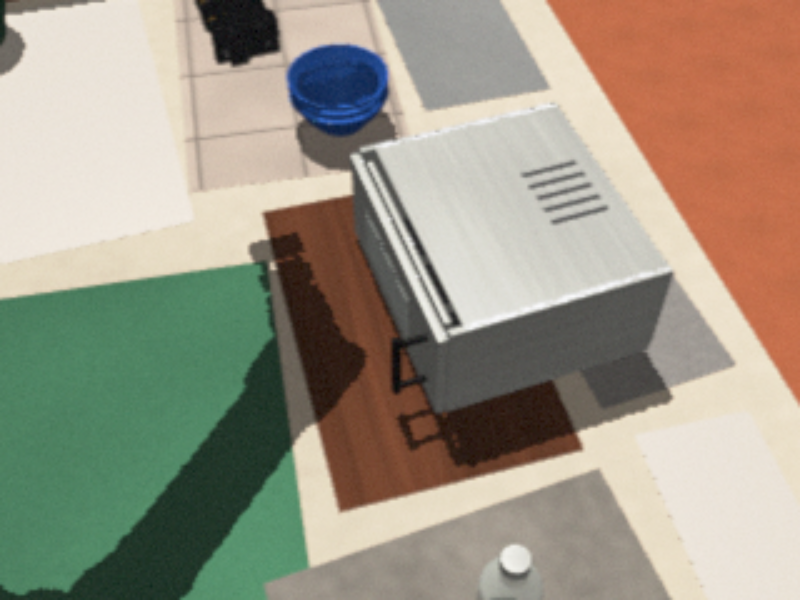

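The door's outer face reads x ≈ -0.1445 to -0.1435 along its whole width, so it is shut within about 0.005 rad. The rail is still at ≈ -0.128. I'm handing in.

```bash
python3 -c "
from cell import robot
print(robot.hand_in())"
```

```text
the job is handed in; nothing more can be done
None
```

I pushed the rack home with closed fingertips, then swung the door shut from its outer face and backed the arm clear. I handed the job in at about 19.7 s; no verdict was reported.

- **Rack:** it is on its stop, with the rail front at x ≈ -0.128 (home is -0.128). The push took 2–3 N while sliding. The highest reading at the stop was about 19 N along x, with about 17 N upward at the same moment.
- **Door:** it is shut within about 0.005 rad, with its face at x ≈ -0.144 along the whole width. It took about 1 N to swing, and the highest reading at the stop was about 15 N, with about 11 N upward.
- **Ramekins:** both were upright and not touched when last seen, about a third of the way through the push. The roof and door hide them now, so I could not check their final state directly.
- **Other things on the counter:** the cruet and spoon rest measured within 1 mm of where they started. The bowls looked unmoved in the pictures, but the numeric check on them was spoiled by the arm covering part of that view.

The first move call was refused as invalid input. The likely cause is the missing zero fields or the `squeeze` value, and nothing moved.

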